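# Fetch the polishing bar from behind the bottle and the punch block

## Task

I want the bar of polishing compound that lies behind the bottle and the wooden punch block in the supply stand. First stand the bottle and the block aside on the cork mat, then lay the bar on the middle of the steel plate, lengthways along it, and only then put the bottle and the block back where each one stood at first. Keep both upright, and leave the jar and the loupe in the stand undisturbed.

Things in the scene. Friction and masses are not known exactly. Their poses are not given: they have to be found in the camera images.
- bar_center (a point): Red bar of polishing compound, a loose block 95 x 45 x 34 mm (local x, y, z), 0.19 kg, lying at the back of the stand across it. The point is its centre, half-way up (17 mm above what it lies on); local x runs along its length, z up. Its front face is about 4 to 9 mm behind the punch block and 12 to 18 mm behind the bottle; behind it there are about 45 mm of free floor before the back wall.
- bottle_center (a point): Pale squeeze bottle with a thin red nozzle, loose, 0.06 kg, 99 mm high: body 33 x 33 mm up to 66 mm, above it the nozzle, about 16 mm wide. It stands in the front row of the stand, beside the punch block, on either side of it. The point is on its axis, half-way up: 49.5 mm above what it stands on. Local x is square to one flat pair of sides of its collision body, about parallel to the stand's x; z is up.
- punch_block_center (a point): Pale wooden doming (punch) block, a loose cube 50 x 50 x 50 mm with round black hollows, standing in the front row of the stand beside the bottle, 9 to 16 mm from it. The point is its centre, 25 mm above what it stands on; local x and y are square to its sides, z up.
- stand_floor (a point): Centre of the floor of the fixed wooden supply stand, on the floor's top face (8 mm above the bench). The stand is 172 mm deep (local x, +x to its back) and 200 mm wide (local y), open at the front (-x), with lips 8 mm thick and 10 mm high above the floor at both sides and a back wall 8 mm thick and 30 mm high above the floor. The front row stands at local x of about -44 mm, the bar at about +10 mm.
- mat_top (a point): Centre of the top face of the fixed flat cork mat, 160 mm (local x) x 100 mm (local y), 4 mm thick: the side area. Local z is up.
- plate_top (a point): Centre of the top face of the fixed flat bare steel plate with a rivet at each corner, 130 mm (local x, its length) x 90 mm (local y), 6 mm thick: where the bar goes, its length along the plate's length, either way round. Local z is up.
- jar_center (a point): Bystander: small white jar with a black lid, 33 mm across, 24 mm high, loose, in the left back part of the stand, 3 mm or more beside the bar's end. The point is its centre, half-way up.
- loupe_center (a point): Bystander: folding pocket loupe, 18 x 36 x 13 mm, loose, in the right back part of the stand, 5 mm or more beside the bar's end. The point is its centre, half-way up.
Things that resemble listed ones, but are neither listed nor needed, are in the scene too. Leave any green look-alike of the part that bears bottle_center alone.

How it is judged (in metres and radians):
On the way, in this order (a step that is already met when the one before it is completed fails the run):
1. bottle and punch block stand upright on the cork mat, released, while the bar still lies where it was (x of bottle_center in the frame of mat_top between -0.08 and 0.08 m and y of bottle_center in the frame of mat_top between -0.05 and 0.05 m and z of bottle_center in the frame of mat_top between 0.045 and 0.055 m and x of punch_block_center in the frame of mat_top between -0.08 and 0.08 m and y of punch_block_center in the frame of mat_top between -0.05 and 0.05 m and z of punch_block_center in the frame of mat_top between 0.02 and 0.03 m and angle between each of bottle_center, punch_block_center's own z axis and vertical below 0.15 rad and distance of bar_center from where it was at the start of the episode below 0.02 m and contact force between the fingers and bottle below 0.1 N and contact force between the fingers and punch_block below 0.1 N), for 0.2 s.
2. the bar lies lengthways on the middle of the steel plate, released, while bottle and block still stand on the mat (horizontal distance between bar_center and plate_top below 0.015 m and angle between the x axis of bar_center and the x axis of plate_top, either way round below 0.2 rad and z of bar_center in the frame of plate_top between 0.012 and 0.022 m and angle between bar_center's own z axis and vertical below 0.1 rad and x of bottle_center in the frame of mat_top between -0.08 and 0.08 m and y of bottle_center in the frame of mat_top between -0.05 and 0.05 m and z of bottle_center in the frame of mat_top between 0.045 and 0.055 m and x of punch_block_center in the frame of mat_top between -0.08 and 0.08 m and y of punch_block_center in the frame of mat_top between -0.05 and 0.05 m and z of punch_block_center in the frame of mat_top between 0.02 and 0.03 m and angle between each of bottle_center, punch_block_center's own z axis and vertical below 0.15 rad and contact force between the fingers and bar below 0.1 N), for 0.2 s.
At the end, for the whole second after the job is handed in: The bar lies on the steel plate within 15 mm of its centre and 0.2 rad of its length; bottle and punch block stand upright, each within 15 mm of where it stood at the start; jar and loupe are within 15 mm of their places; all at rest (horizontal distance between bar_center and plate_top below 0.015 m and angle between the x axis of bar_center and the x axis of plate_top, either way round below 0.2 rad and z of bar_center in the frame of plate_top between 0.012 and 0.022 m and angle between each of bar_center, bottle_center, punch_block_center's own z axis and vertical below 0.1 rad and distance of each of bottle_center, punch_block_center, jar_center, loupe_center from where it was at the start of the episode below 0.015 m and linear speed of each of bar, bottle, punch_block below 0.02 m/s); the robot touches nothing.
It fails at once if the bottle or the punch block is knocked over (angle between any of bottle_center, punch_block_center's own z axis and vertical above 0.6 rad).
It fails at once if the jar or the loupe is disturbed (moved more than 15 mm) (distance of any of jar_center, loupe_center from where it was at the start of the episode above 0.015 m).
It also fails if it takes over 112 s, if anything falls off the work surface, if the arm or the gripper's body presses on something with over 40 N, if the wrist force passes 120 N, or if a joint passes its speed limit or range.

## Robot

A 6-joint arm with a two-finger parallel gripper is mounted at the origin on a cart in front of the work surface, level with it; the furniture and walls round the work are solid. World frame = base frame: x ahead of the robot, y to its left, z up, the work surface at z = 0. Lengths are in m, angles in degrees, forces in N, time in s.
With the tool pointing down it reaches from about 0.375 to 0.9 m from the base axis. Payload 3.1 kg.
Tool frame: the origin (TCP) lies on the centre line of the jaws, within the pads' length; the fingertips stand 17 mm ahead of it and the grasp point (between the pads) lies 2 mm behind it; y points along the fingers, x is the direction in which the jaws open and shut, and the axes are right-handed (so a half turn about y gives the same grasp; the last joint's range is limited). The gripper opens to 87 mm and grips with 3 to 60 N. Pads are 19 mm wide; open, the fingers measure 117 mm over their backs; the gripper's body (75 mm by 190 mm) begins 51 mm behind the grasp point.
Start: joints at [-76.06, 30.224, 82.088, -0, 67.689, -10.227], TCP at [0.256, -0.57, 0.24] pointing down, gripper open.
Joint ranges: [-176.69, 176.69], [-43.24, 126.21], [12.49, 139.97], [-82, 262], [0, 151.66], [-163.58, 163.58]. Speed limits (degrees/s): [159.86, 159.86, 180, 180, 180, 180].

## Interface

Orientations are given as a 3x3 rotation matrix whose columns are the frame's x, y, z axes.
In Python, from rig import read_state, capture, camera_info, hand_in, trace, tip_of gives the robot as it stands.
- The arm moves only by the tool jog_arm, never from a script. Its argument "steps" is a list of rows, each an object with "fingers": the opening in per cent of the stroke, from 0 (shut) to 100 (fully open); "delta_pos": the shift along the world's x, y, z in mm, a list of three; "turn": the turn about the world's z in degrees. A call has 1 to 20 rows; each row is the pose to reach, as a shift and turn from the pose commanded when the call began; what a row does not reach only later rows make up. A row lasts 1/12 s, in which the tool goes at most 41.7 mm and 7.16 degrees, less where a joint would pass 70% of its speed; a pose out of reach is approached as far as the arm can. A call with a gripper value outside its range is refused whole. The fingers move at their own pace and stop on an object; the grip force is fixed at half the most. Time passes only in rows, so rows that repeat a pose let the fingers close. It gives the time, the measured TCP pose, the force and the opening at its end, in the units of the state.
- read_state(): the state, without advancing time (a new reading comes with each control period).
- capture(name): name is "scene" or "top" or "wrist"; returns the picture (420x560x3 uint8, red, green, blue); there is no depth.
- camera_info(name): a dict with "fov_y" (degrees; the focal length in pixels is half the picture's height over the tangent of half this angle, whatever the lens; pixels are square), "cx", "cy" (the principal point, pixels), "view" (4x4, takes a point from world to camera coordinates); the wrist camera has in their place "tool_from_camera" (4x4, takes a point from camera to tool coordinates, whose origin is the TCP and whose axes are the tool frame's). Camera axes: x right, y down, z forward; pixel columns grow to the right and rows downward; lengths in m; the calibration is good to about 2 mm. The wrist camera is an equidistant fisheye: a pixel r from the principal point sees the ray r / f radians off the axis. A picture is of the moment at which its call begins: read the wrist's pose just before it. camera_info takes no time and is no camera call.
- hand_in(): hands the job in, once; it reports no verdict.
Trained networks look in the newest picture that a camera, given by its name, has taken for a name from the list of things; names that differ only in an ending like _2 or _b are one class to them, and where a whole thing is asked for, a point or a joint stands for the part that bears it (a point fixed in the world has none). Each returns a list of dicts, best first, with "confidence" (0 to 1); they miss things now and then, are a little off and sometimes report something else, mostly with a low value. They report only what shows in the picture. A call takes as long as a camera call. They do not tell look-alikes from the thing itself.
- trace(target, camera): "mask" (420x560 bool, what is visible of it).
- tip_of(target, camera): "position" ([x, y, z] in m, in world coordinates, good to about 4 mm: a listed point, or the origin of a listed thing).
The state is a dict: "time_s": time; "joint_positions": joint angles; "qvel": joint speeds; "tau": joint torques, N m; "position": TCP position; "tcp_rot": TCP orientation; "force": force on the tool from outside, world axes, zero at the start; "moment": the same for the moment, N m; "opening": opening from 0.0 (shut) to 1.0 (fully open).
Only numpy, scipy, OpenCV 4.12 (cv2) and the standard library are available. Lean on these libraries where they do the work, as an engineer would, in place of code of your own. Each camera call takes 0.05 s, during which the arm holds its last target.

## Working session

There is one attempt and no reset: what is moved stays moved. The work goes in short steps, Python scripts to look and compute and a tool call to move; the robot and the scene stay as the last step left them, time stands still between calls to the robot, and variables do not carry over. Pictures are saved under pics/ and viewed, and the job is handed in when it is done.

Besides the shell and the picture viewer there is one more tool, called after "Call:" as name(argument=value, ...), one argument or row to a line, values as JSON. jog_arm: Moves the arm, as the interface text tells. Its arguments: {"type":"object","properties":{"steps":{"type":"array","items":{"type":"object","properties":{"fingers":{"type":"number"},"delta_pos":{"type":"array","items":{"type":"number"}},"turn":{"type":"number"}}}}},"required":["steps"]}

```bash
mkdir -p pics
python3 - <<'E'
from rig import *
import cv2,numpy as np
s=read_state();print({k:np.round(s[k],3).tolist() for k in ['time_s','position','tcp_rot','force','opening']})
for c in ['scene','top']:
    im=capture(c);cv2.imwrite(f'pics/{c}0.png',im[:,:,::-1])
    i=camera_info(c);print(c,i['fov_y'],i['cx'],i['cy'],np.round(i['view'],3).tolist())
for t in ['bar_center','bottle_center','punch_block_center','stand_floor','mat_top','plate_top','jar_center','loupe_center']:
    for c in ['scene','top']:
        print(t,c,[(np.round(r['position'],4).tolist(),round(r['confidence'],2)) for r in tip_of(t,c)])
print(read_state()['time_s'])
E
```

```text
{'time_s': 0.0, 'position': [0.256, -0.57, 0.239], 'tcp_rot': [[0.409, -0.001, 0.912], [-0.912, 0.002, 0.409], [-0.002, -1.0, 0.0]], 'force': [0.101, -0.489, -0.569], 'opening': 1.0}
scene 47.08991952087211 274.17614515879563 212.1089431920167 [[-0.715, -0.699, 0.022, 0.316], [-0.429, 0.415, -0.802, 0.313], [0.552, -0.583, -0.597, 0.801], [0.0, 0.0, 0.0, 1.0]]
top 54.943457197328065 272.021515748327 215.53185816700193 [[0.009, -1.0, -0.001, -0.093], [-0.991, -0.009, -0.133, 0.527], [0.133, 0.002, -0.991, 0.926], [0.0, 0.0, 0.0, 1.0]]
bar_center scene [([0.5911, -0.1288, 0.0246], 0.79)]
bar_center top [([0.5952, -0.1271, 0.0244], 0.57)]
bottle_center scene [([0.5936, -0.1277, 0.0277], 0.74)]
bottle_center top [([0.4038, -0.3988, 0.0478], 0.75), ([0.541, -0.1481, 0.059], 0.74)]
punch_block_center scene [([0.5399, -0.0976, 0.0297], 0.83)]
punch_block_center top [([0.5421, -0.0983, 0.0329], 0.7)]
stand_floor scene [([0.587, -0.1288, 0.0114], 0.82)]
stand_floor top [([0.5843, -0.1277, 0.0073], 0.98)]
mat_top scene [([0.6282, 0.102, 0.0079], 0.61)]
mat_top top [([0.6316, 0.0991, 0.0103], 0.65)]
plate_top scene [([0.6198, 0.2282, 0.0118], 0.79)]
plate_top top [([0.6184, 0.2216, 0.0134], 0.57)]
jar_center scene [([0.6205, -0.0551, 0.0197], 0.75)]
jar_center top [([0.6129, -0.0524, 0.0161], 0.43)]
loupe_center scene [([0.6142, -0.195, 0.0165], 0.52)]
loupe_center top [([0.6196, -0.194, 0.0144], 0.65)]
0.9
```

View pics/scene0.png

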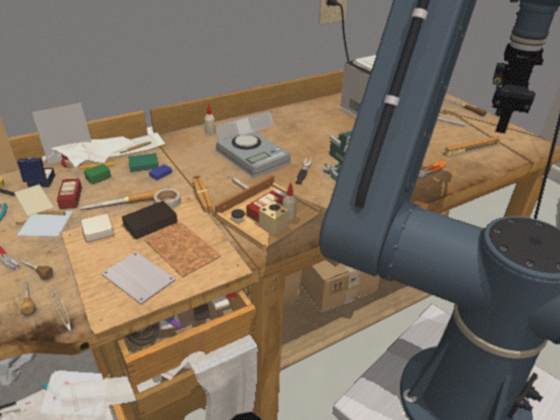

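View pics/top0.png

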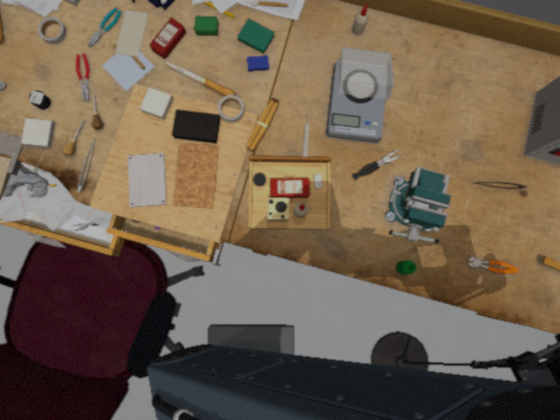

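Run:
```python
import cv2
a=cv2.imread('pics/top0.png');b=cv2.imread('pics/scene0.png')
cv2.imwrite('pics/topc.png',cv2.resize(a[130:245,110:350],(800,383),interpolation=cv2.INTER_CUBIC))
cv2.imwrite('pics/topc2.png',cv2.resize(a[145:235,240:340],(660,594),interpolation=cv2.INTER_CUBIC))
cv2.imwrite('pics/scc.png',cv2.resize(b[165:255,200:330],(780,540),interpolation=cv2.INTER_CUBIC))
```

```text
(no output)
```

View pics/topc.png

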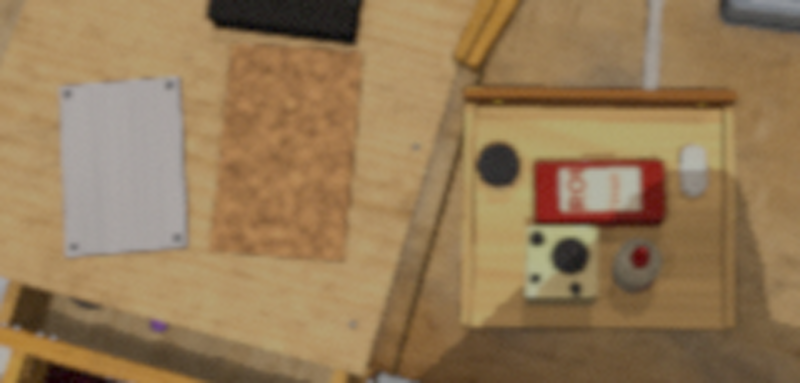

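View pics/topc2.png

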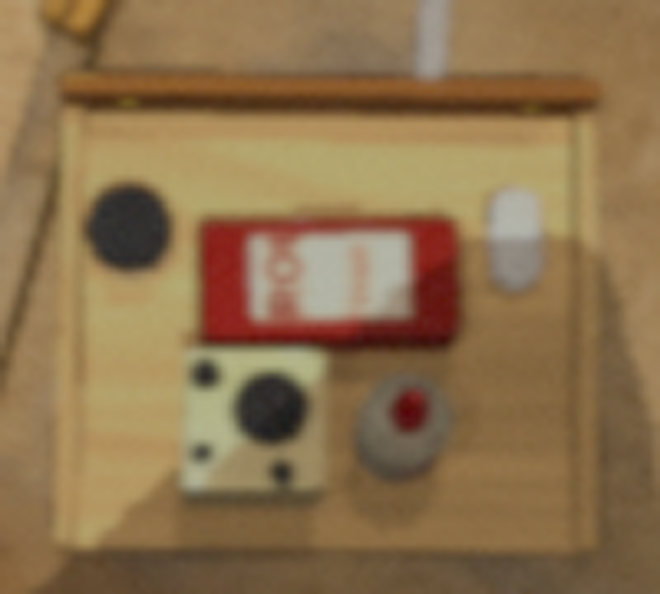

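View pics/scc.png

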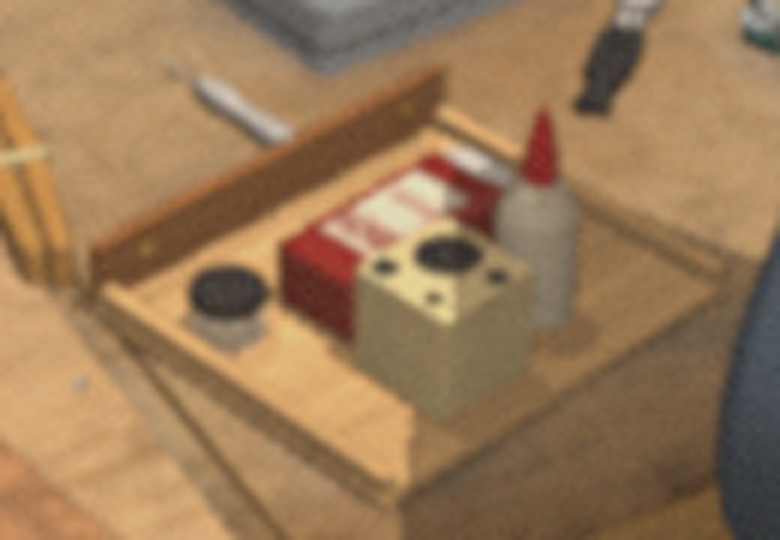

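```bash
cat > h.py <<'E'
import numpy as np,cv2
from rig import *
def ray(c,px,z):
    i=camera_info(c);f=210/np.tan(np.radians(i['fov_y']/2));V=np.array(i['view'])
    d=np.array([(px[0]-i['cx'])/f,(px[1]-i['cy'])/f,1]);R=V[:3,:3];o=-R.T@V[:3,3];d=R.T@d
    return o+d*(z-o[2])/d[2]
def quad(name,c,pts,z,s,off):
    P=np.array([ray(c,(np.array(p)+.5)/s-.5+np.array(off),z) for p in pts])
    m=P.mean(0); e=[np.roll(P,-1,0)[k]-P[k] for k in range(4)]
    print(name,np.round(m,4),'len',[round(float(np.linalg.norm(x))*1e3,1) for x in e],'ang',[round(float(np.degrees(np.arctan2(x[1],x[0]))),1) for x in e])
E
python3 - <<'E'
from h import *
a=(6.6,(240,145));b=(3.333,(110,130))
quad('block','top',[(185,345),(325,345),(325,492),(183,492)],.058,*a)
quad('bar','top',[(203,217),(460,220),(458,343),(202,340)],.042,*a)
print('noz',ray('top',np.array((410,410))/6.6+(240,145),.107))
print('body',ray('top',np.array((400,430))/6.6+(240,145),.066))
print('jar',ray('top',np.array((130,226))/6.6+(240,145),.032))
print('loupe',ray('top',np.array((516,240))/6.6+(240,145),.021))
quad('mat','top',[(230,43),(363,47),(345,260),(211,250)],.004,*b)
quad('plate','top',[(60,85),(180,77),(187,247),(66,256)],.006,*b)
quad('stand','top',[(58,100),(600,102),(598,548),(55,548)],.018,*a)
c=(6,(200,165))
quad('blocksc','scene',[(355,282),(448,325),(535,262),(440,218)],.058,*c)
print('nozsc',ray('scene',np.array((543,108))/6+(200,165),.107))
E
```

```text
block [ 0.5424 -0.1023  0.058 ] len [49.6, 52.5, 49.9, 52.5] ang [-89.5, -179.8, 90.5, -0.2]
bar [ 0.5957 -0.1297  0.042 ] len [93.2, 45.3, 92.2, 45.3] ang [-90.2, 178.9, 89.8, 0.1]
noz [ 0.53713129 -0.1545853   0.107     ]
body [ 0.53643416 -0.15407874  0.066     ]
jar [ 0.61614491 -0.05758123  0.032     ]
loupe [ 0.61459806 -0.2001645   0.021     ]
mat [0.6336 0.1027 0.004 ] len [100.7, 163.2, 99.7, 158.7] ang [-91.3, 176.8, 86.2, -2.8]
plate [0.6194 0.2241 0.006 ] len [90.2, 129.9, 89.4, 130.5] ang [-85.6, -175.2, 94.8, 5.2]
stand [ 0.5848 -0.1297  0.018 ] len [202.7, 167.7, 198.5, 168.4] ang [-89.7, 179.2, 90.5, 0.6]
blocksc [ 0.5389 -0.0966  0.058 ] len [44.4, 53.4, 46.7, 54.5] ang [-171.9, -85.0, 6.8, 97.5]
nozsc [ 0.53947547 -0.15164475  0.107     ]
```

Call:
jog_arm(
  steps=[
    {"fingers": 100, "delta_pos": [0, 0, 40], "turn": 0},
    {"fingers": 100, "delta_pos": [0, 0, 80], "turn": 6},
    {"fingers": 100, "delta_pos": [20, 30, 100], "turn": 12},
    {"fingers": 100, "delta_pos": [40, 62, 100], "turn": 18},
    {"fingers": 100, "delta_pos": [60, 93, 100], "turn": 24},
    {"fingers": 100, "delta_pos": [80, 124, 100], "turn": 30},
    {"fingers": 100, "delta_pos": [100, 155, 100], "turn": 36},
    {"fingers": 100, "delta_pos": [120, 186, 100], "turn": 42},
    {"fingers": 100, "delta_pos": [140, 217, 100], "turn": 48},
    {"fingers": 100, "delta_pos": [160, 248, 100], "turn": 54},
    {"fingers": 100, "delta_pos": [180, 279, 100], "turn": 60},
    {"fingers": 100, "delta_pos": [200, 310, 100], "turn": 66},
    {"fingers": 100, "delta_pos": [220, 341, 90], "turn": 66},
    {"fingers": 100, "delta_pos": [240, 372, 70], "turn": 66},
    {"fingers": 100, "delta_pos": [260, 403, 50], "turn": 66},
    {"fingers": 100, "delta_pos": [284, 416, 30], "turn": 66},
    {"fingers": 100, "delta_pos": [284, 416, 10], "turn": 66},
    {"fingers": 100, "delta_pos": [284, 416, 10], "turn": 66},
    {"fingers": 100, "delta_pos": [284, 416, 10], "turn": 66},
  ],
)

```text
time_s: 2.48
position: [0.5392, -0.1536, 0.2487]
tcp_rot: [[1.0, -0.003, -0.004], [0.004, 0.001, 1.0], [-0.003, -1.0, 0.001]]
force: [-0.3, 0.6, 0.4]
opening: 1.004
```

```bash
cat >> h.py <<'E'
def st():
    s=read_state();print('t',round(s['time_s'],2),'p',np.round(s['position'],4).tolist(),'ang',round(float(np.degrees(np.arctan2(s['tcp_rot'][1][0],s['tcp_rot'][0][0]))),2),'F',np.round(s['force'],1).tolist(),'o',round(s['opening'],3));return s
def wray(s,px,z):
    i=camera_info('wrist');f=210/np.tan(np.radians(i['fov_y']/2));T=np.array(i['tool_from_camera'])
    dx,dy=px[0]-i['cx'],px[1]-i['cy'];r=np.hypot(dx,dy);th=r/f
    d=np.array([np.sin(th)*dx/r,np.sin(th)*dy/r,np.cos(th)]);R=np.array(s['tcp_rot'])
    d=R@(T[:3,:3]@d);o=R@T[:3,3]+np.array(s['position'])
    return o+d*(z-o[2])/d[2]
def wquad(name,s,pts,z,sc=1,off=(0,0)):
    P=np.array([wray(s,(np.array(p)+.5)/sc-.5+np.array(off),z) for p in pts])
    e=[np.roll(P,-1,0)[k]-P[k] for k in range(4)]
    print(name,np.round(P.mean(0),4),'len',[round(float(np.linalg.norm(x))*1e3,1) for x in e],'ang',[round(float(np.degrees(np.arctan2(x[1],x[0]))),1) for x in e])
E
python3 - <<'E'
from h import *
import json
s=st();im=capture('wrist');cv2.imwrite('pics/w1.png',im[:,:,::-1])
json.dump({k:np.array(s[k]).tolist() for k in ['position','tcp_rot']},open('s1.json','w'))
for t in ['bar_center','bottle_center','punch_block_center','jar_center','loupe_center']:
  print(t,[(np.round(r['position'],4).tolist(),round(r['confidence'],2)) for r in tip_of(t,'wrist')])
print(camera_info('wrist'))
E
```

```text
t 2.48 p [0.5392, -0.1536, 0.2487] ang 0.21 F [-0.3, 0.6, 0.4] o 1.004
bar_center [([0.5959, -0.1279, 0.0274], 0.56)]
bottle_center [([0.4074, -0.404, 0.0495], 0.97)]
punch_block_center [([0.5392, -0.1011, 0.0329], 0.92)]
jar_center [([0.616, -0.0551, 0.0235], 0.67)]
loupe_center [([0.6182, -0.1984, 0.0139], 0.91)]
{'fov_y': 65.70646984690485, 'cx': 281.63389642610144, 'cy': 210.80337039967415, 'tool_from_camera': array([[ 9.99999796e-01, -4.08137040e-04,  4.91989528e-04,
        -1.30854545e-04],
       [-5.89641714e-04, -2.91681692e-01,  9.56515260e-01,
        -1.46949067e-01],
       [-2.46884969e-04, -9.56515355e-01, -2.91681873e-01,
         8.10090993e-02],
       [ 0.00000000e+00,  0.00000000e+00,  0.00000000e+00,
         1.00000000e+00]])}
```

View pics/w1.png

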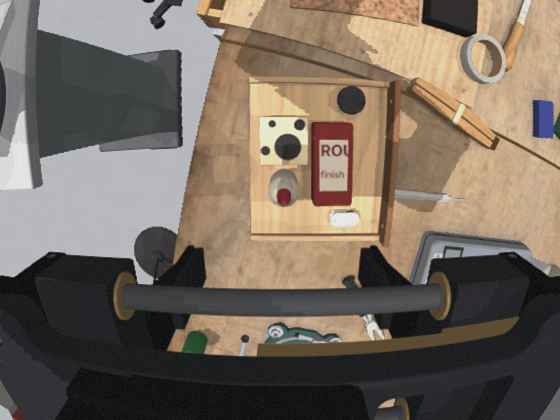

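Run:
```python
import cv2
a=cv2.imread('pics/w1.png')
cv2.imwrite('pics/w1c.png',cv2.resize(a[75:245,240:410],(595,595),interpolation=cv2.INTER_CUBIC))
```

```text
(no output)
```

View pics/w1c.png

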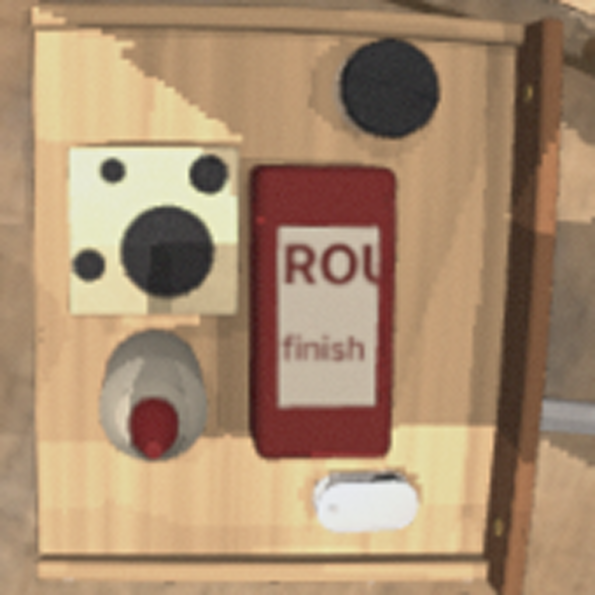

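Run:
```python
from h import *
import json
s=json.load(open('s1.json'))
a=(3.5,(240,75))
wquad('block',s,[(69,147),(238,147),(238,315),(70,315)],.058,*a)
wquad('bar',s,[(252,166),(395,168),(390,458),(252,456)],.042,*a)
g=lambda p,z:np.round(wray(s,np.array(p)/3.5+(240,75),z),4)
print('noz',g((155,437),.107),'L',g((101,395),.06),'R',g((207,395),.06),'jar',g((390,87),.032),'loupe',g((366,503),.021))
wquad('stand',s,[(33,10),(535,25),(500,580),(38,578)],.018,*a)
```

```text
block [ 0.5405 -0.0996  0.058 ] len [49.5, 50.4, 50.4, 50.3] ang [0.3, -89.1, -179.8, 89.9]
bar [ 0.5944 -0.1266  0.042 ] len [45.0, 94.2, 45.7, 93.0] ang [1.0, -88.3, 179.5, 91.2]
noz [ 0.5412 -0.15    0.107 ] L [ 0.5251 -0.1494  0.06  ] R [ 0.5572 -0.1493  0.06  ] jar [ 0.616  -0.0538  0.032 ] loupe [ 0.6161 -0.1964  0.021 ]
stand [ 0.5848 -0.1273  0.018 ] len [168.0, 199.1, 169.6, 197.0] ang [0.3, -89.9, 179.6, 89.6]
```

Call:
jog_arm(
  steps=[
    {"fingers": 100, "delta_pos": [1.5, 2.5, -35], "turn": 0},
    {"fingers": 100, "delta_pos": [1.5, 2.5, -70], "turn": 0},
    {"fingers": 100, "delta_pos": [1.5, 2.5, -105], "turn": 0},
    {"fingers": 100, "delta_pos": [1.5, 2.5, -135], "turn": 0},
    {"fingers": 100, "delta_pos": [1.5, 2.5, -160], "turn": 0},
    {"fingers": 100, "delta_pos": [1.5, 2.5, -175], "turn": 0},
    {"fingers": 100, "delta_pos": [1.5, 2.5, -183], "turn": 0},
    {"fingers": 100, "delta_pos": [1.5, 2.5, -183], "turn": 0},
    {"fingers": 100, "delta_pos": [1.5, 2.5, -183], "turn": 0},
  ],
)

```text
time_s: 3.53
position: [0.5419, -0.1522, 0.0672]
tcp_rot: [[1.0, 0.001, -0.002], [0.002, -0.0, 1.0], [0.001, -1.0, -0.0]]
force: [0.2, 0.2, -0.2]
opening: 0.998
```

Run:
```python
from h import *
s=st();im=capture('wrist');cv2.imwrite('pics/w2.png',im[:,:,::-1])
```

```text
t 3.53 p [0.5419, -0.1522, 0.0672] ang 0.14 F [0.2, 0.2, -0.2] o 0.998
```

View pics/w2.png

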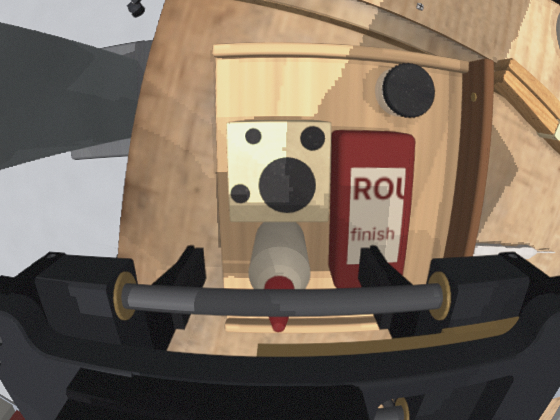

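The bottle (279,270) stands midway between the pads (185 and 380), and the block is clear. I'm closing on it.

Call:
jog_arm(
  steps=[
    {"fingers": 30},
    {"fingers": 30},
    {"fingers": 30},
    {"fingers": 30},
    {"fingers": 30},
    {"fingers": 20},
    {"fingers": 20},
    {"fingers": 20},
    {"fingers": 20},
    {"fingers": 20},
    {"fingers": 20},
    {"fingers": 20},
  ],
)

```text
$.steps[0]: bad value
```

Call:
jog_arm(
  steps=[
    {"fingers": 30, "delta_pos": [0, 0, 0], "turn": 0},
    {"fingers": 30, "delta_pos": [0, 0, 0], "turn": 0},
    {"fingers": 20, "delta_pos": [0, 0, 0], "turn": 0},
    {"fingers": 20, "delta_pos": [0, 0, 0], "turn": 0},
    {"fingers": 20, "delta_pos": [0, 0, 0], "turn": 0},
    {"fingers": 20, "delta_pos": [0, 0, 0], "turn": 0},
    {"fingers": 20, "delta_pos": [0, 0, 0], "turn": 0},
    {"fingers": 20, "delta_pos": [0, 0, 0], "turn": 0},
    {"fingers": 20, "delta_pos": [0, 0, 0], "turn": 0},
    {"fingers": 20, "delta_pos": [0, 0, 0], "turn": 0},
  ],
)

```text
time_s: 4.42
position: [0.5413, -0.1516, 0.0664]
tcp_rot: [[1.0, -0.0, -0.003], [0.003, 0.0, 1.0], [-0.0, -1.0, 0.0]]
force: [-0.3, -0.3, -0.4]
opening: 0.379
```

Call:
jog_arm(
  steps=[
    {"fingers": 20, "delta_pos": [0, 0, 20], "turn": 0},
    {"fingers": 20, "delta_pos": [0, 0, 50], "turn": 0},
    {"fingers": 20, "delta_pos": [0, 0, 80], "turn": 0},
    {"fingers": 20, "delta_pos": [0, 0, 100], "turn": 0},
    {"fingers": 20, "delta_pos": [0, 0, 110], "turn": 0},
    {"fingers": 20, "delta_pos": [0, 0, 110], "turn": 0},
  ],
)

```text
time_s: 4.92
position: [0.5427, -0.1523, 0.1788]
tcp_rot: [[1.0, 0.004, -0.003], [0.003, -0.002, 1.0], [0.004, -1.0, -0.002]]
force: [-0.2, -0.2, -0.1]
opening: 0.374
```

Run:
```python
from h import *
s=st();im=capture('wrist');cv2.imwrite('pics/w3.png',im[:,:,::-1])
b=capture('scene')[:,:,::-1];cv2.imwrite('pics/s3.png',b)
cv2.imwrite('pics/s3c.png',cv2.resize(b[200:310,60:240],(792,484),interpolation=cv2.INTER_CUBIC))
```

```text
t 4.92 p [0.5427, -0.1523, 0.1788] ang 0.17 F [-0.2, -0.2, -0.1] o 0.374
```

View pics/w3.png

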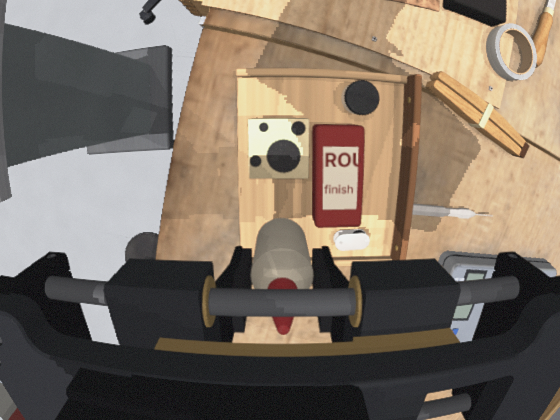

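View pics/s3c.png

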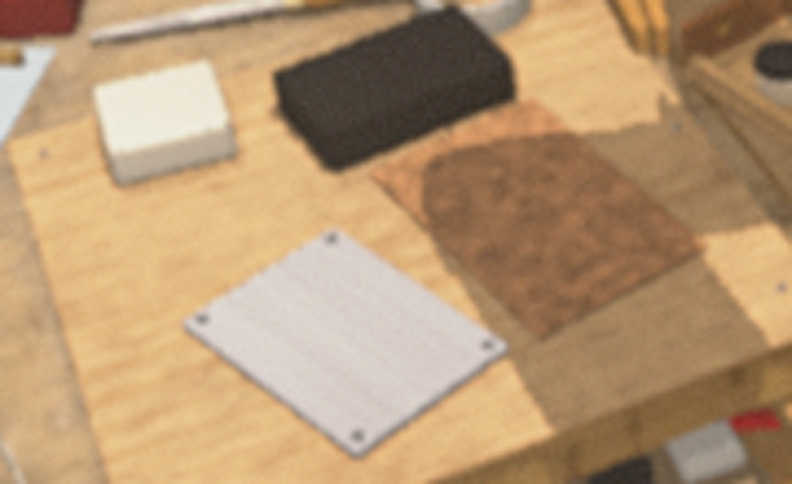

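Run:
```python
from h import *
def rr(c,px):
    a=ray(c,px,0.0);b=ray(c,px,.1);return a,(b-a)/np.linalg.norm(b-a)
def tri(p,q):
    a,d=rr('top',p);b,e=rr('scene',q)
    M=np.stack([d,-e],1);k=np.linalg.lstsq(M,b-a,rcond=None)[0];x,y=a+k[0]*d,b+k[1]*e
    return np.round((x+y)/2,4),round(np.linalg.norm(x-y)*1e3,1)
T=lambda p:(np.array(p)/3.333+(110,130));S=lambda p:(np.array(p)/4.4+(60,200))
for n,p,q in [('plFL? back-left',(60,85),(185,323)),('backright',(180,77),(335,230)),('frontright',(187,247),(507,347)),('frontleft',(66,256),(358,457)),
 ('mat BL',(230,43),(372,173)),('BR',(363,47),(540,100)),('FR',(345,260),(702,247)),('FL',(211,250),(545,337))]: print(n,*tri(T(p),S(q)))
T2=lambda p:(np.array(p)/6.6+(240,145));S2=lambda p:(np.array(p)/6+(200,165))
print('block corner',tri(T2((185,345)),S2((355,282))),tri(T2((183,492)),S2((448,325))))
for p in [(372,173),(540,100),(702,247),(545,337)]: print(np.round(ray('scene',S(p),.004),4))
```

```text
plFL? back-left [0.6796 0.2736 0.0068] 0.1
backright [0.6877 0.1848 0.0056] 1.9
frontright [0.5582 0.1736 0.007 ] 2.4
frontleft [0.5501 0.2623 0.0058] 0.3
mat BL [0.7133 0.1472 0.0062] 0.4
BR [0.7101 0.0454 0.0021] 6.2
FR [0.5511 0.058  0.0023] 4.5
FL [0.5555 0.1556 0.0036] 0.6
block corner (array([ 0.5694, -0.0786,  0.0446]), np.float64(0.9)) (array([ 0.5162, -0.0778,  0.0529]), np.float64(1.6))
[0.7156 0.1459 0.004 ]
[0.7048 0.0455 0.004 ]
[0.5516 0.0603 0.004 ]
[0.5549 0.1556 0.004 ]
```

Call:
jog_arm(
  steps=[
    {"fingers": 20, "delta_pos": [5, 12, 0], "turn": 0},
    {"fingers": 20, "delta_pos": [15, 37, 0], "turn": 0},
    {"fingers": 20, "delta_pos": [28, 67, 0], "turn": 0},
    {"fingers": 20, "delta_pos": [42, 100, 0], "turn": 0},
    {"fingers": 20, "delta_pos": [56, 135, 0], "turn": 0},
    {"fingers": 20, "delta_pos": [70, 170, 0], "turn": 0},
    {"fingers": 20, "delta_pos": [84, 205, 0], "turn": 0},
    {"fingers": 20, "delta_pos": [98, 238, 0], "turn": 0},
    {"fingers": 20, "delta_pos": [108, 262, 0], "turn": 0},
    {"fingers": 20, "delta_pos": [113, 274, 0], "turn": 0},
    {"fingers": 20, "delta_pos": [113, 274, -15], "turn": 0},
    {"fingers": 20, "delta_pos": [113, 274, -40], "turn": 0},
    {"fingers": 20, "delta_pos": [113, 274, -70], "turn": 0},
    {"fingers": 20, "delta_pos": [113, 274, -90], "turn": 0},
    {"fingers": 20, "delta_pos": [113, 274, -102], "turn": 0},
    {"fingers": 20, "delta_pos": [113, 274, -108], "turn": 0},
    {"fingers": 20, "delta_pos": [113, 274, -111], "turn": 0},
    {"fingers": 20, "delta_pos": [113, 274, -112], "turn": 0},
    {"fingers": 20, "delta_pos": [113, 274, -112], "turn": 0},
    {"fingers": 20, "delta_pos": [113, 274, -112], "turn": 0},
  ],
)

```text
time_s: 6.68
position: [0.6508, 0.1222, 0.068]
tcp_rot: [[1.0, -0.008, -0.004], [0.004, -0.001, 1.0], [-0.008, -1.0, -0.001]]
force: [-9.9, -0.2, 20.9]
opening: 0.374
```

Run:
```python
from h import *
s=st();im=capture('scene');cv2.imwrite('pics/s4c.png',cv2.resize(im[150:320,60:330,::-1],(792,499),interpolation=cv2.INTER_CUBIC))
```

```text
t 6.68 p [0.6508, 0.1222, 0.068] ang 0.21 F [-9.9, -0.2, 20.9] o 0.374
```

View pics/s4c.png

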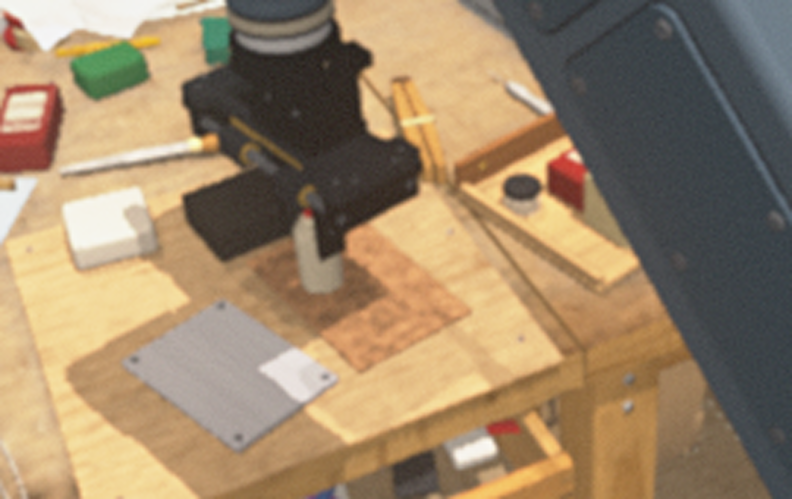

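Call:
jog_arm(
  steps=[
    {"fingers": 20, "delta_pos": [0, 0, 5], "turn": 0},
    {"fingers": 20, "delta_pos": [0, 0, 5], "turn": 0},
    {"fingers": 20, "delta_pos": [0, 0, 5], "turn": 0},
  ],
)

```text
time_s: 6.98
position: [0.655, 0.1221, 0.0699]
tcp_rot: [[1.0, 0.002, -0.003], [0.003, -0.0, 1.0], [0.002, -1.0, -0.0]]
force: [-1.2, 0.1, -0.4]
opening: 0.376
```

Run:
```python
from h import *
s=st();print(s['moment'])
im=capture('wrist');cv2.imwrite('pics/w5.png',im[:,:,::-1])
im=capture('scene');cv2.imwrite('pics/s5c.png',cv2.resize(im[190:270,110:220,::-1],(792,576),interpolation=cv2.INTER_CUBIC))
```

```text
t 6.98 p [0.655, 0.1221, 0.0699] ang 0.15 F [-1.2, 0.1, -0.4] o 0.376
[-0.02605737 -0.06829151  0.03431174]
```

View pics/w5.png

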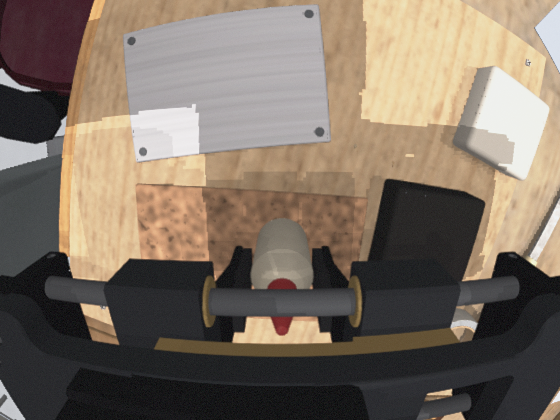

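View pics/s5c.png

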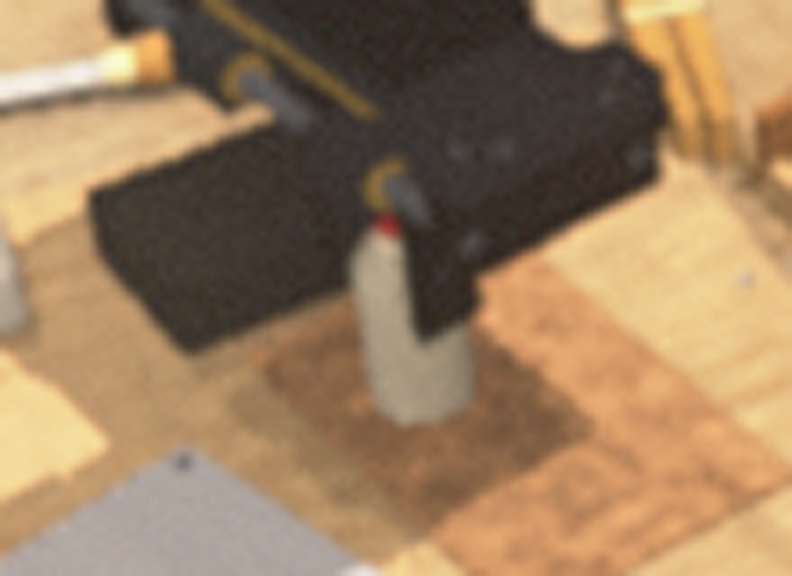

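Call:
jog_arm(
  steps=[
    {"fingers": 20, "delta_pos": [0, 0, -1], "turn": 0},
    {"fingers": 20, "delta_pos": [0, 0, -2], "turn": 0},
    {"fingers": 20, "delta_pos": [0, 0, -2], "turn": 0},
  ],
)

```text
time_s: 7.33
position: [0.6545, 0.1222, 0.068]
tcp_rot: [[1.0, -0.0, -0.003], [0.003, -0.0, 1.0], [-0.0, -1.0, -0.0]]
force: [-1.0, -0.2, 5.2]
opening: 0.378
```

Run:
```python
from h import *
s=st();print(s['moment'])
```

```text
t 7.33 p [0.6545, 0.1222, 0.068] ang 0.16 F [-1.0, -0.2, 5.2] o 0.378
[-0.04685606  0.2196138   0.00055383]
```

Call:
jog_arm(
  steps=[
    {"fingers": 20, "delta_pos": [0, 0, 0.5], "turn": 0},
    {"fingers": 60, "delta_pos": [0, 0, 0.5], "turn": 0},
    {"fingers": 70, "delta_pos": [0, 0, 0.5], "turn": 0},
    {"fingers": 70, "delta_pos": [0, 0, 0.5], "turn": 0},
    {"fingers": 70, "delta_pos": [0, 0, 0.5], "turn": 0},
    {"fingers": 70, "delta_pos": [0, 0, 0.5], "turn": 0},
    {"fingers": 70, "delta_pos": [0, 0, 0.5], "turn": 0},
  ],
)

```text
time_s: 7.92
position: [0.6544, 0.1223, 0.0679]
tcp_rot: [[1.0, -0.0, -0.003], [0.003, -0.0, 1.0], [-0.0, -1.0, -0.0]]
force: [-0.5, -0.3, 0.9]
opening: 0.681
```

Run:
```python
from h import *
s=st();print(s['moment'])
im=capture('wrist');cv2.imwrite('pics/w6.png',im[:,:,::-1])
im=capture('scene');cv2.imwrite('pics/s6c.png',cv2.resize(im[190:270,110:220,::-1],(792,576),interpolation=cv2.INTER_CUBIC))
```

```text
t 7.92 p [0.6544, 0.1223, 0.0679] ang 0.17 F [-0.5, -0.3, 0.9] o 0.681
[-0.00207051 -0.07459234 -0.03109591]
```

View pics/w6.png

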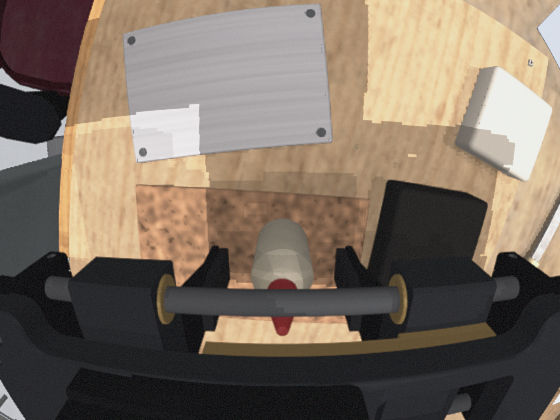

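View pics/s6c.png

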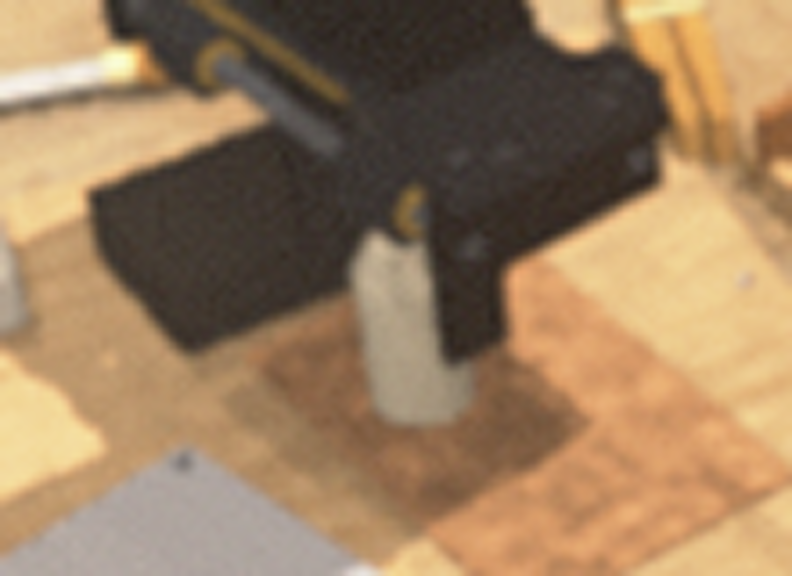

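Call:
jog_arm(
  steps=[
    {"fingers": 70, "delta_pos": [0, 0, 15], "turn": 0},
    {"fingers": 75, "delta_pos": [0, 0, 45], "turn": 0},
    {"fingers": 90, "delta_pos": [0, 0, 80], "turn": 0},
    {"fingers": 100, "delta_pos": [0, 0, 110], "turn": 0},
    {"fingers": 100, "delta_pos": [0, 0, 120], "turn": 0},
    {"fingers": 100, "delta_pos": [-10, -20, 120], "turn": 0},
    {"fingers": 100, "delta_pos": [-25, -50, 120], "turn": 0},
    {"fingers": 100, "delta_pos": [-42, -83, 120], "turn": 0},
    {"fingers": 100, "delta_pos": [-58, -115, 120], "turn": 0},
    {"fingers": 100, "delta_pos": [-75, -148, 120], "turn": 0},
    {"fingers": 100, "delta_pos": [-92, -180, 120], "turn": 0},
    {"fingers": 100, "delta_pos": [-105, -205, 120], "turn": 0},
    {"fingers": 100, "delta_pos": [-114, -222, 120], "turn": 0},
    {"fingers": 100, "delta_pos": [-114, -222, 120], "turn": 0},
    {"fingers": 100, "delta_pos": [-114, -222, 120], "turn": 0},
  ],
)

```text
time_s: 9.27
position: [0.5399, -0.1004, 0.1877]
tcp_rot: [[1.0, -0.001, -0.0], [0.0, 0.001, 1.0], [-0.001, -1.0, 0.001]]
force: [0.2, 0.2, 0.4]
opening: 1.003
```

Run:
```python
from h import *
import json
s=st();im=capture('wrist');cv2.imwrite('pics/w7.png',im[:,:,::-1])
json.dump({k:np.array(s[k]).tolist() for k in ['position','tcp_rot']},open('s7.json','w'))
for t in ['bottle_center','punch_block_center']:
  for c in ['wrist','top']:
    if c=='top':capture(c)
    print(t,c,[(np.round(r['position'],4).tolist(),round(r['confidence'],2)) for r in tip_of(t,c)])
```

```text
t 9.27 p [0.5399, -0.1004, 0.1877] ang 0.02 F [0.2, 0.2, 0.4] o 1.003
bottle_center wrist []
bottle_center top [([0.4055, -0.401, 0.0487], 0.59), ([0.6555, 0.1231, 0.061], 0.55)]
punch_block_center wrist [([0.5387, -0.1022, 0.0338], 0.82)]
punch_block_center top []
```

View pics/w7.png

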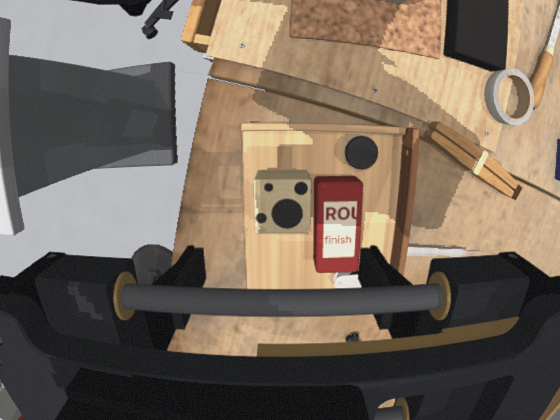

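Call:
jog_arm(
  steps=[
    {"fingers": 100, "delta_pos": [0, 0, -25], "turn": 0},
    {"fingers": 100, "delta_pos": [0, 0, -60], "turn": 0},
    {"fingers": 100, "delta_pos": [0, 0, -90], "turn": 0},
    {"fingers": 100, "delta_pos": [0, 0, -110], "turn": 0},
    {"fingers": 100, "delta_pos": [0, 0, -120], "turn": 0},
    {"fingers": 100, "delta_pos": [0, 0, -124.5], "turn": 0},
    {"fingers": 100, "delta_pos": [0, 0, -124.5], "turn": 0},
    {"fingers": 60, "delta_pos": [0, 0, -124.5], "turn": 0},
    {"fingers": 40, "delta_pos": [0, 0, -124.5], "turn": 0},
    {"fingers": 40, "delta_pos": [0, 0, -124.5], "turn": 0},
    {"fingers": 40, "delta_pos": [0, 0, -124.5], "turn": 0},
    {"fingers": 40, "delta_pos": [0, 0, -124.5], "turn": 0},
    {"fingers": 40, "delta_pos": [0, 0, -124.5], "turn": 0},
    {"fingers": 40, "delta_pos": [0, 0, -124.5], "turn": 0},
    {"fingers": 40, "delta_pos": [0, 0, -124.5], "turn": 0},
  ],
)

```text
time_s: 10.87
position: [0.5403, -0.0997, 0.0639]
tcp_rot: [[1.0, -0.0, -0.003], [0.003, -0.0, 1.0], [-0.0, -1.0, -0.0]]
force: [-1.3, -0.2, 3.2]
opening: 0.572
```

Call:
jog_arm(
  steps=[
    {"fingers": 40, "delta_pos": [0, 0, 8], "turn": 0},
    {"fingers": 40, "delta_pos": [0, 0, 30], "turn": 0},
    {"fingers": 40, "delta_pos": [0, 0, 65], "turn": 0},
    {"fingers": 40, "delta_pos": [0, 0, 90], "turn": 0},
    {"fingers": 40, "delta_pos": [0, 0, 110], "turn": 0},
    {"fingers": 40, "delta_pos": [3, 12, 110], "turn": 0},
    {"fingers": 40, "delta_pos": [8, 35, 110], "turn": 0},
    {"fingers": 40, "delta_pos": [16, 65, 110], "turn": 0},
    {"fingers": 40, "delta_pos": [24, 95, 110], "turn": 0},
    {"fingers": 40, "delta_pos": [33, 125, 110], "turn": 0},
    {"fingers": 40, "delta_pos": [41, 155, 110], "turn": 0},
    {"fingers": 40, "delta_pos": [46, 175, 110], "turn": 0},
    {"fingers": 40, "delta_pos": [48, 185, 100], "turn": 0},
    {"fingers": 40, "delta_pos": [48, 185, 75], "turn": 0},
    {"fingers": 40, "delta_pos": [48, 185, 45], "turn": 0},
    {"fingers": 40, "delta_pos": [48, 185, 20], "turn": 0},
    {"fingers": 40, "delta_pos": [48, 185, 10], "turn": 0},
    {"fingers": 40, "delta_pos": [48, 185, 6], "turn": 0},
    {"fingers": 40, "delta_pos": [48, 185, 5], "turn": 0},
    {"fingers": 40, "delta_pos": [48, 185, 5], "turn": 0},
  ],
)

```text
time_s: 12.53
position: [0.5888, 0.0851, 0.0685]
tcp_rot: [[1.0, 0.001, -0.003], [0.003, -0.0, 1.0], [0.001, -1.0, -0.0]]
force: [0.6, -1.0, -8.9]
opening: 0.57
```

Run:
```python
from h import *
s=st()
im=capture('wrist');cv2.imwrite('pics/w8.png',im[:,:,::-1])
```

```text
t 12.53 p [0.5888, 0.0851, 0.0685] ang 0.15 F [0.6, -1.0, -8.9] o 0.57
```

View pics/w8.png

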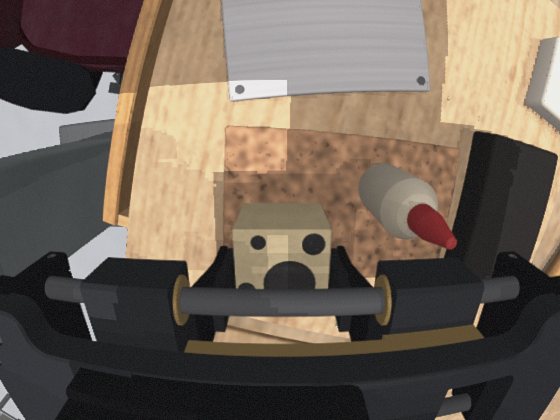

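Call:
jog_arm(
  steps=[
    {"fingers": 40, "delta_pos": [0, 0, 0], "turn": 0},
    {"fingers": 40, "delta_pos": [0, 0, -1], "turn": 0},
    {"fingers": 40, "delta_pos": [0, 0, -2], "turn": 0},
    {"fingers": 40, "delta_pos": [0, 0, -2], "turn": 0},
    {"fingers": 40, "delta_pos": [0, 0, -2], "turn": 0},
  ],
)

```text
time_s: 13.0
position: [0.5884, 0.0853, 0.0667]
tcp_rot: [[1.0, 0.0, -0.003], [0.003, -0.0, 1.0], [0.0, -1.0, -0.0]]
force: [-0.3, -0.4, -9.0]
opening: 0.568
```

Call:
jog_arm(
  steps=[
    {"fingers": 40, "delta_pos": [0, 0, -1], "turn": 0},
    {"fingers": 40, "delta_pos": [0, 0, -1.5], "turn": 0},
    {"fingers": 40, "delta_pos": [0, 0, -1.5], "turn": 0},
  ],
)

```text
time_s: 13.25
position: [0.5886, 0.0853, 0.066]
tcp_rot: [[1.0, 0.001, -0.003], [0.003, -0.0, 1.0], [0.001, -1.0, -0.0]]
force: [-2.0, 0.4, -0.3]
opening: 0.57
```

Call:
jog_arm(
  steps=[
    {"fingers": 40, "delta_pos": [0, 0, -0.5], "turn": 0},
    {"fingers": 65, "delta_pos": [0, 0, -0.5], "turn": 0},
    {"fingers": 75, "delta_pos": [0, 0, -0.5], "turn": 0},
    {"fingers": 75, "delta_pos": [0, 0, -0.5], "turn": 0},
    {"fingers": 75, "delta_pos": [0, 0, -0.5], "turn": 0},
    {"fingers": 75, "delta_pos": [0, 0, -0.5], "turn": 0},
    {"fingers": 75, "delta_pos": [0, 0, 10], "turn": 0},
    {"fingers": 75, "delta_pos": [0, 0, 40], "turn": 0},
    {"fingers": 75, "delta_pos": [0, 0, 80], "turn": 0},
    {"fingers": 100, "delta_pos": [0, 0, 115], "turn": 0},
    {"fingers": 100, "delta_pos": [0, 0, 125], "turn": 0},
    {"fingers": 100, "delta_pos": [0, -25, 125], "turn": 0},
    {"fingers": 100, "delta_pos": [0, -60, 125], "turn": 0},
    {"fingers": 100, "delta_pos": [0, -95, 125], "turn": 0},
    {"fingers": 100, "delta_pos": [2, -130, 125], "turn": 0},
    {"fingers": 100, "delta_pos": [4, -165, 125], "turn": 0},
    {"fingers": 100, "delta_pos": [6, -195, 125], "turn": 0},
    {"fingers": 100, "delta_pos": [6, -212, 125], "turn": 0},
    {"fingers": 100, "delta_pos": [6, -212, 125], "turn": 0},
    {"fingers": 100, "delta_pos": [6, -212, 125], "turn": 0},
  ],
)

```text
time_s: 14.92
position: [0.594, -0.1275, 0.19]
tcp_rot: [[1.0, -0.0, -0.0], [0.0, 0.001, 1.0], [-0.0, -1.0, 0.001]]
force: [0.6, 0.0, -0.4]
opening: 1.003
```

Run:
```python
from h import *
import json
s=st();im=capture('wrist');cv2.imwrite('pics/w9.png',im[:,:,::-1])
json.dump({k:np.array(s[k]).tolist() for k in ['position','tcp_rot']},open('s9.json','w'))
t=capture('top')[:,:,::-1];cv2.imwrite('pics/t9c.png',cv2.resize(t[120:235,110:350],(800,383),interpolation=cv2.INTER_CUBIC))
print([(np.round(r['position'],4).tolist(),round(r['confidence'],2)) for r in tip_of('bar_center','wrist')])
```

```text
t 14.92 p [0.594, -0.1275, 0.19] ang 0.03 F [0.6, 0.0, -0.4] o 1.003
[([0.5932, -0.1251, 0.0275], 0.78)]
```

View pics/w9.png

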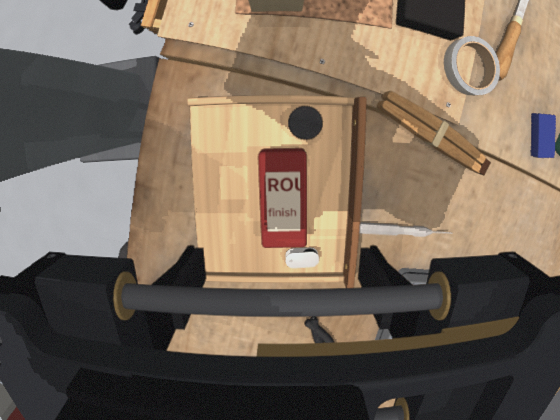

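View pics/t9c.png

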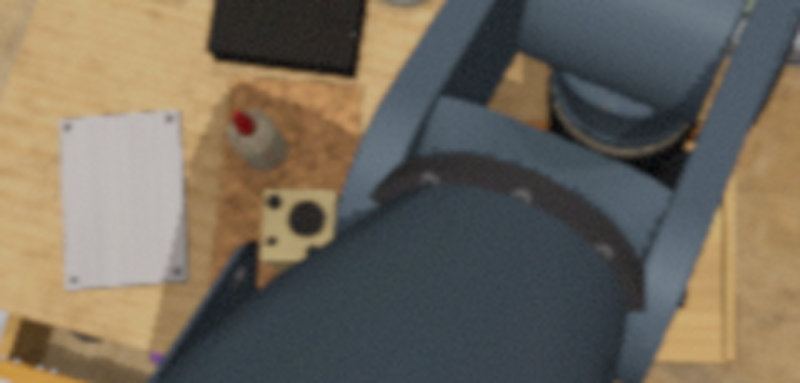

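Run:
```python
from h import *
import json
s=json.load(open('s9.json'))
wquad('bar',s,[(259,150),(306,148),(307.5,246),(262,247.5)],.042)
```

```text
bar [ 0.5959 -0.1255  0.042 ] len [42.7, 95.9, 44.9, 95.6] ang [2.5, -88.0, -178.0, 90.7]
```

Call:
jog_arm(
  steps=[
    {"fingers": 80, "delta_pos": [1, 0.5, -25], "turn": 0},
    {"fingers": 80, "delta_pos": [1, 0.5, -60], "turn": 0},
    {"fingers": 80, "delta_pos": [1, 0.5, -95], "turn": 0},
    {"fingers": 80, "delta_pos": [1, 0.5, -120], "turn": 0},
    {"fingers": 80, "delta_pos": [1, 0.5, -140], "turn": 0},
    {"fingers": 80, "delta_pos": [1, 0.5, -150], "turn": 0},
    {"fingers": 80, "delta_pos": [1, 0.5, -154], "turn": 0},
    {"fingers": 80, "delta_pos": [1, 0.5, -154], "turn": 0},
    {"fingers": 60, "delta_pos": [1, 0.5, -154], "turn": 0},
    {"fingers": 40, "delta_pos": [1, 0.5, -154], "turn": 0},
    {"fingers": 40, "delta_pos": [1, 0.5, -154], "turn": 0},
    {"fingers": 40, "delta_pos": [1, 0.5, -154], "turn": 0},
    {"fingers": 40, "delta_pos": [1, 0.5, -154], "turn": 0},
    {"fingers": 40, "delta_pos": [1, 0.5, -154], "turn": 0},
    {"fingers": 40, "delta_pos": [1, 0.5, -154], "turn": 0},
  ],
)

```text
time_s: 16.32
position: [0.5957, -0.1264, 0.037]
tcp_rot: [[1.0, 0.001, -0.003], [0.003, -0.0, 1.0], [0.001, -1.0, -0.0]]
force: [-0.3, -0.3, 5.6]
opening: 0.516
```

Call:
jog_arm(
  steps=[
    {"fingers": 40, "delta_pos": [0, 0, 10], "turn": 0},
    {"fingers": 40, "delta_pos": [0, 0, 35], "turn": 0},
    {"fingers": 40, "delta_pos": [0, 0, 70], "turn": 0},
    {"fingers": 40, "delta_pos": [0, 0, 105], "turn": 0},
    {"fingers": 40, "delta_pos": [0, 0, 135], "turn": 0},
    {"fingers": 40, "delta_pos": [0, 10, 145], "turn": -4},
    {"fingers": 40, "delta_pos": [2, 35, 145], "turn": -10},
    {"fingers": 40, "delta_pos": [4, 65, 145], "turn": -16},
    {"fingers": 40, "delta_pos": [6, 95, 145], "turn": -23},
    {"fingers": 40, "delta_pos": [8, 125, 145], "turn": -30},
    {"fingers": 40, "delta_pos": [10, 155, 145], "turn": -37},
    {"fingers": 40, "delta_pos": [12, 185, 145], "turn": -44},
    {"fingers": 40, "delta_pos": [14, 215, 145], "turn": -51},
    {"fingers": 40, "delta_pos": [16, 245, 145], "turn": -58},
    {"fingers": 40, "delta_pos": [18, 275, 145], "turn": -65},
    {"fingers": 40, "delta_pos": [20, 305, 145], "turn": -72},
    {"fingers": 40, "delta_pos": [22, 330, 145], "turn": -78},
    {"fingers": 40, "delta_pos": [23, 350, 145], "turn": -85},
    {"fingers": 40, "delta_pos": [23, 350, 145], "turn": -85},
    {"fingers": 40, "delta_pos": [23, 350, 145], "turn": -85},
  ],
)

```text
time_s: 17.98
position: [0.6177, 0.2248, 0.1808]
tcp_rot: [[0.094, -0.001, 0.996], [-0.996, -0.001, 0.094], [0.0, -1.0, -0.001]]
force: [-0.1, -0.2, -1.4]
opening: 0.51
```

Run:
```python
from h import *
import json
s=st();im=capture('wrist');cv2.imwrite('pics/w10.png',im[:,:,::-1])
json.dump({k:np.array(s[k]).tolist() for k in ['position','tcp_rot']},open('s10.json','w'))
print([(np.round(r['position'],4).tolist(),round(r['confidence'],2)) for r in tip_of('plate_top','wrist')])
```

```text
t 17.98 p [0.6177, 0.2248, 0.1808] ang -84.6 F [-0.1, -0.2, -1.4] o 0.51
[]
```

View pics/w10.png

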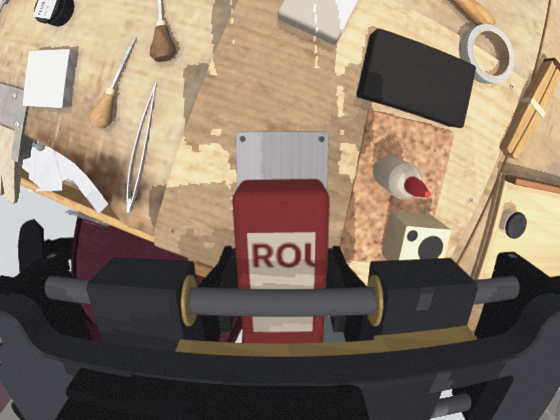

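Run:
```python
from h import *
import json
s=json.load(open('s10.json'))
for z in (.006,.011):
    a,b=wray(s,(236,132),z),wray(s,(327.5,131),z);d=b-a
    u=np.array([-d[1],d[0]])/np.hypot(*d[:2]);ang=np.degrees(np.arctan2(u[1],u[0]))
    print(z,np.hypot(*d[:2]),ang,'centre',(a+b)[:2]/2-.065*u,np.round(a,4),np.round(b,4))
# bar in hand: top face z = .0808+.0+ ...
z=s['position'][2]-.037+.042
a,b=wray(s,(240,180),z),wray(s,(327,180),z);print('bar far end',a,b)
```

```text
0.006 0.09031936349593657 6.01527515529414 centre [0.61679335 0.22444639] [0.6767 0.2762 0.006 ] [0.6862 0.1863 0.006 ]
0.011 0.08891559209209914 6.015275155294095 centre [0.61704182 0.22447825] [0.677  0.2755 0.011 ] [0.6863 0.1871 0.011 ]
bar far end [0.66702813 0.24894337 0.18582221] [0.6706818  0.21020856 0.18582221]
```

Call:
jog_arm(
  steps=[
    {"fingers": 40, "delta_pos": [-1, 5, -20], "turn": 0},
    {"fingers": 40, "delta_pos": [-1, 5, -50], "turn": 0},
    {"fingers": 40, "delta_pos": [-1, 5, -80], "turn": 0},
    {"fingers": 40, "delta_pos": [-1, 5, -105], "turn": 0},
    {"fingers": 40, "delta_pos": [-1, 5, -122], "turn": 0},
    {"fingers": 40, "delta_pos": [-1, 5, -132], "turn": 0},
    {"fingers": 40, "delta_pos": [-1, 5, -136], "turn": 0},
    {"fingers": 40, "delta_pos": [-1, 5, -138], "turn": 0},
    {"fingers": 40, "delta_pos": [-1, 5, -138], "turn": 0},
    {"fingers": 40, "delta_pos": [-1, 5, -138], "turn": 0},
  ],
)

```text
time_s: 18.92
position: [0.6185, 0.2287, 0.0444]
tcp_rot: [[0.09, 0.003, 0.996], [-0.996, 0.0, 0.09], [-0.0, -1.0, 0.003]]
force: [-0.2, 0.8, -0.7]
opening: 0.514
```

Run:
```python
from h import *
s=st();im=capture('wrist');cv2.imwrite('pics/w11.png',im[:,:,::-1])
```

```text
t 18.92 p [0.6185, 0.2287, 0.0444] ang -84.84 F [-0.2, 0.8, -0.7] o 0.514
```

View pics/w11.png

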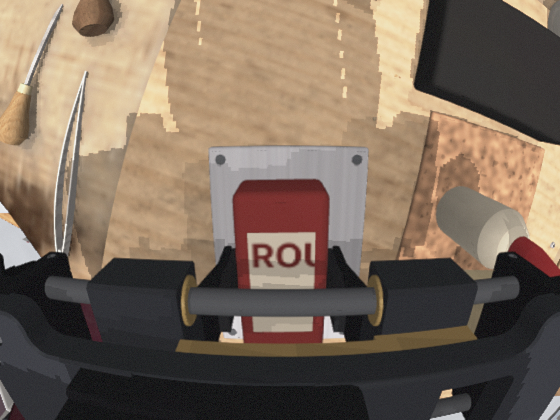

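Run:
```python
from h import *
s=read_state()
for z in (.006,.011):
    a,b=wray(s,(210,148),z),wray(s,(367.5,149.5),z);d=b-a
    u=np.array([-d[1],d[0]])/np.hypot(*d[:2])
    print(z,np.hypot(*d[:2]),np.degrees(np.arctan2(u[1],u[0])),'centre',(a+b)[:2]/2-.065*u)
```

```text
0.006 0.09164091803089573 4.764043947137799 centre [0.61529833 0.22549622]
0.011 0.08917364200210133 4.764043947137768 centre [0.61577345 0.22565901]
```

Call:
jog_arm(
  steps=[
    {"fingers": 40, "delta_pos": [0, 0, -1.5], "turn": 0},
    {"fingers": 40, "delta_pos": [0, 0, -3], "turn": 0},
    {"fingers": 40, "delta_pos": [0, 0, -3], "turn": 0},
    {"fingers": 40, "delta_pos": [0, 0, -3], "turn": 0},
  ],
)

```text
time_s: 19.3
position: [0.6181, 0.2291, 0.0411]
tcp_rot: [[0.09, 0.002, 0.996], [-0.996, 0.0, 0.09], [-0.0, -1.0, 0.002]]
force: [0.0, -0.0, 4.4]
opening: 0.515
```

Call:
jog_arm(
  steps=[
    {"fingers": 40, "delta_pos": [0, 0, 0], "turn": 0},
    {"fingers": 60, "delta_pos": [0, 0, 0], "turn": 0},
    {"fingers": 65, "delta_pos": [0, 0, 0], "turn": 0},
    {"fingers": 65, "delta_pos": [0, 0, 0], "turn": 0},
    {"fingers": 65, "delta_pos": [0, 0, 0], "turn": 0},
    {"fingers": 65, "delta_pos": [0, 0, 10], "turn": 0},
    {"fingers": 65, "delta_pos": [0, 0, 35], "turn": 0},
    {"fingers": 65, "delta_pos": [0, 0, 70], "turn": 0},
    {"fingers": 65, "delta_pos": [0, 0, 105], "turn": 0},
    {"fingers": 65, "delta_pos": [0, 0, 140], "turn": 0},
    {"fingers": 75, "delta_pos": [0, -10, 150], "turn": 7},
    {"fingers": 75, "delta_pos": [0, -20, 150], "turn": 14},
    {"fingers": 75, "delta_pos": [0, -30, 150], "turn": 21},
    {"fingers": 75, "delta_pos": [0, -40, 150], "turn": 28},
    {"fingers": 75, "delta_pos": [-5, -60, 150], "turn": 35},
    {"fingers": 75, "delta_pos": [-10, -80, 150], "turn": 42},
    {"fingers": 75, "delta_pos": [-15, -100, 150], "turn": 49},
    {"fingers": 75, "delta_pos": [-20, -120, 150], "turn": 56},
    {"fingers": 75, "delta_pos": [-25, -132, 150], "turn": 63},
    {"fingers": 75, "delta_pos": [-30, -144, 150], "turn": 70},
  ],
)

```text
time_s: 20.97
position: [0.5871, 0.0837, 0.1907]
tcp_rot: [[0.968, 0.0, 0.251], [-0.251, -0.0, 0.968], [0.0, -1.0, 0.0]]
force: [-0.5, 0.2, 0.5]
opening: 0.748
```

Call:
jog_arm(
  steps=[
    {"fingers": 75, "delta_pos": [0, 0, 0], "turn": 7},
    {"fingers": 75, "delta_pos": [0, 0, 0], "turn": 15},
    {"fingers": 75, "delta_pos": [0, 0, 0], "turn": 15},
    {"fingers": 75, "delta_pos": [0, 0, 0], "turn": 15},
  ],
)

```text
time_s: 21.3
position: [0.5874, 0.0848, 0.1905]
tcp_rot: [[1.0, 0.0, -0.0], [0.0, 0.0, 1.0], [0.0, -1.0, 0.0]]
force: [-0.3, -0.3, 0.9]
opening: 0.749
```

Run:
```python
from h import *
import json
s=st();im=capture('wrist');cv2.imwrite('pics/w12.png',im[:,:,::-1])
json.dump({k:np.array(s[k]).tolist() for k in ['position','tcp_rot']},open('s12.json','w'))
for t in ['bar_center','bottle_center','punch_block_center','plate_top','mat_top']:
  print(t,[(np.round(r['position'],4).tolist(),round(r['confidence'],2)) for r in tip_of(t,'wrist')])
```

```text
t 21.3 p [0.5874, 0.0848, 0.1905] ang 0.02 F [-0.3, -0.3, 0.9] o 0.749
bar_center [([0.6128, 0.2308, 0.0329], 0.78)]
bottle_center [([0.6522, 0.1224, 0.0592], 0.86)]
punch_block_center [([0.5853, 0.0853, 0.0337], 0.58)]
plate_top []
mat_top [([0.6335, 0.1013, 0.0063], 0.74)]
```

View pics/w12.png

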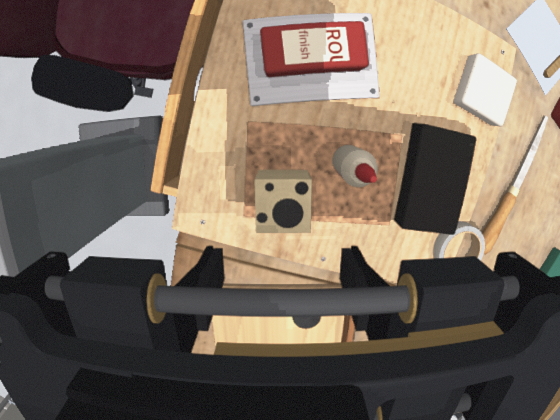

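Run:
```python
from h import *
import json
s=json.load(open('s12.json'))
for dz in (0,.005):
  wquad('plate',s,[(244,22),(373,13),(381,96),(250,105)],.006+dz)
  wquad('bar',s,[(261,27),(363,19.5),(369,68),(267,77)],.040+dz)
```

```text
plate [0.6193 0.2266 0.006 ] len [133.2, 90.4, 134.8, 88.0] ang [6.4, -84.9, -174.6, 94.0]
bar [0.6183 0.2298 0.04  ] len [94.1, 47.6, 93.9, 48.0] ang [6.7, -83.8, -173.0, 96.5]
plate [0.6188 0.2257 0.011 ] len [131.2, 89.0, 132.8, 86.6] ang [6.4, -84.9, -174.6, 94.0]
bar [0.6178 0.2288 0.045 ] len [92.5, 46.8, 92.3, 47.2] ang [6.7, -83.8, -173.0, 96.5]
```

Call:
jog_arm(
  steps=[
    {"fingers": 75, "delta_pos": [1, 0, -25], "turn": 0},
    {"fingers": 75, "delta_pos": [1, 0, -60], "turn": 0},
    {"fingers": 75, "delta_pos": [1, 0, -90], "turn": 0},
    {"fingers": 75, "delta_pos": [1, 0, -110], "turn": 0},
    {"fingers": 75, "delta_pos": [1, 0, -120], "turn": 0},
    {"fingers": 75, "delta_pos": [1, 0, -124.5], "turn": 0},
    {"fingers": 75, "delta_pos": [1, 0, -124.5], "turn": 0},
    {"fingers": 60, "delta_pos": [1, 0, -124.5], "turn": 0},
    {"fingers": 40, "delta_pos": [1, 0, -124.5], "turn": 0},
    {"fingers": 40, "delta_pos": [1, 0, -124.5], "turn": 0},
    {"fingers": 40, "delta_pos": [1, 0, -124.5], "turn": 0},
    {"fingers": 40, "delta_pos": [1, 0, -124.5], "turn": 0},
    {"fingers": 40, "delta_pos": [1, 0, -124.5], "turn": 0},
    {"fingers": 40, "delta_pos": [1, 0, -124.5], "turn": 0},
    {"fingers": 40, "delta_pos": [1, 0, -124.5], "turn": 0},
  ],
)

```text
time_s: 22.85
position: [0.5886, 0.0848, 0.0669]
tcp_rot: [[1.0, 0.001, -0.003], [0.003, -0.0, 1.0], [0.001, -1.0, -0.0]]
force: [-2.5, 0.4, 6.7]
opening: 0.575
```

Call:
jog_arm(
  steps=[
    {"fingers": 40, "delta_pos": [0, 0, 8], "turn": 0},
    {"fingers": 40, "delta_pos": [0, 0, 30], "turn": 0},
    {"fingers": 40, "delta_pos": [0, 0, 65], "turn": 0},
    {"fingers": 40, "delta_pos": [0, 0, 90], "turn": 0},
    {"fingers": 40, "delta_pos": [0, 0, 110], "turn": 0},
    {"fingers": 40, "delta_pos": [-3, -12, 110], "turn": 0},
    {"fingers": 40, "delta_pos": [-8, -35, 110], "turn": 0},
    {"fingers": 40, "delta_pos": [-16, -65, 110], "turn": 0},
    {"fingers": 40, "delta_pos": [-24, -95, 110], "turn": 0},
    {"fingers": 40, "delta_pos": [-33, -125, 110], "turn": 0},
    {"fingers": 40, "delta_pos": [-41, -155, 110], "turn": 0},
    {"fingers": 40, "delta_pos": [-46, -175, 110], "turn": 0},
    {"fingers": 40, "delta_pos": [-48, -185, 100], "turn": 0},
    {"fingers": 40, "delta_pos": [-48, -185, 75], "turn": 0},
    {"fingers": 40, "delta_pos": [-48, -185, 45], "turn": 0},
    {"fingers": 40, "delta_pos": [-48, -185, 20], "turn": 0},
    {"fingers": 40, "delta_pos": [-48, -185, 7], "turn": 0},
    {"fingers": 40, "delta_pos": [-48, -185, 2], "turn": 0},
    {"fingers": 40, "delta_pos": [-48, -185, 0], "turn": 0},
    {"fingers": 40, "delta_pos": [-48, -185, 0], "turn": 0},
  ],
)

```text
time_s: 24.52
position: [0.5381, -0.0992, 0.065]
tcp_rot: [[1.0, -0.005, -0.003], [0.003, 0.002, 1.0], [-0.005, -1.0, 0.002]]
force: [-0.1, 0.5, -9.8]
opening: 0.571
```

Call:
jog_arm(
  steps=[
    {"fingers": 40, "delta_pos": [0, 0, -1], "turn": 0},
    {"fingers": 40, "delta_pos": [0, 0, -1], "turn": 0},
    {"fingers": 40, "delta_pos": [0, 0, -1], "turn": 0},
  ],
)

```text
time_s: 24.77
position: [0.5395, -0.0996, 0.0647]
tcp_rot: [[1.0, -0.002, -0.003], [0.003, 0.001, 1.0], [-0.002, -1.0, 0.001]]
force: [-4.5, 1.7, -1.6]
opening: 0.572
```

Nearly unloaded (−9.8 → −1.6 N). I'm lowering half a millimetre more, then releasing.

Call:
jog_arm(
  steps=[
    {"fingers": 40, "delta_pos": [0.5, -0.5, -0.5], "turn": 0},
    {"fingers": 40, "delta_pos": [0.5, -0.5, -0.5], "turn": 0},
    {"fingers": 70, "delta_pos": [0.5, -0.5, -0.5], "turn": 0},
    {"fingers": 80, "delta_pos": [0.5, -0.5, -0.5], "turn": 0},
    {"fingers": 80, "delta_pos": [0.5, -0.5, -0.5], "turn": 0},
    {"fingers": 80, "delta_pos": [0.5, -0.5, -0.5], "turn": 0},
    {"fingers": 80, "delta_pos": [0.5, -0.5, -0.5], "turn": 0},
    {"fingers": 80, "delta_pos": [0.5, -0.5, 10], "turn": 0},
    {"fingers": 80, "delta_pos": [0.5, -0.5, 40], "turn": 0},
    {"fingers": 80, "delta_pos": [0.5, -0.5, 80], "turn": 0},
    {"fingers": 80, "delta_pos": [0.5, -0.5, 115], "turn": 0},
    {"fingers": 80, "delta_pos": [0.5, -0.5, 125], "turn": 0},
    {"fingers": 80, "delta_pos": [0.5, -0.5, 125], "turn": 0},
  ],
)

```text
time_s: 25.85
position: [0.5434, -0.1016, 0.1937]
tcp_rot: [[1.0, 0.009, -0.003], [0.003, -0.004, 1.0], [0.009, -1.0, -0.004]]
force: [-0.2, -0.4, 0.3]
opening: 0.802
```

Run:
```python
from h import *
import json
s=st();im=capture('wrist');cv2.imwrite('pics/w13.png',im[:,:,::-1])
json.dump({k:np.array(s[k]).tolist() for k in ['position','tcp_rot']},open('s13.json','w'))
print([(np.round(r['position'],4).tolist(),round(r['confidence'],2)) for r in tip_of('punch_block_center','wrist')])
```

```text
t 25.85 p [0.5434, -0.1016, 0.1937] ang 0.17 F [-0.2, -0.4, 0.3] o 0.802
[([0.5413, -0.1008, 0.0313], 0.74)]
```

View pics/w13.png

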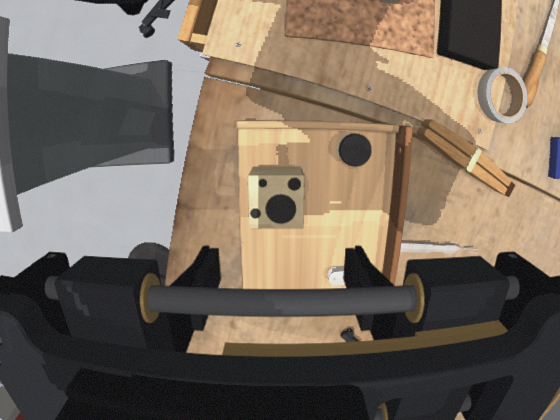

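Call:
jog_arm(
  steps=[
    {"fingers": 80, "delta_pos": [10, 20, 0], "turn": 0},
    {"fingers": 80, "delta_pos": [26, 50, 0], "turn": 0},
    {"fingers": 80, "delta_pos": [43, 84, 0], "turn": 0},
    {"fingers": 80, "delta_pos": [60, 117, 0], "turn": 0},
    {"fingers": 80, "delta_pos": [77, 150, 0], "turn": 0},
    {"fingers": 80, "delta_pos": [94, 183, 0], "turn": 0},
    {"fingers": 80, "delta_pos": [106, 208, 0], "turn": 0},
    {"fingers": 80, "delta_pos": [114, 223, 0], "turn": 0},
    {"fingers": 80, "delta_pos": [114, 223, 0], "turn": 0},
    {"fingers": 80, "delta_pos": [114, 223, 0], "turn": 0},
    {"fingers": 80, "delta_pos": [114, 223, 0], "turn": 0},
  ],
)

```text
time_s: 26.87
position: [0.6534, 0.1215, 0.1874]
tcp_rot: [[1.0, -0.004, -0.003], [0.003, -0.001, 1.0], [-0.004, -1.0, -0.001]]
force: [1.6, -0.3, -0.2]
opening: 0.796
```

Call:
jog_arm(
  steps=[
    {"fingers": 80, "delta_pos": [0, 0.5, -25], "turn": 0},
    {"fingers": 80, "delta_pos": [0, 0.5, -55], "turn": 0},
    {"fingers": 80, "delta_pos": [0, 0.5, -85], "turn": 0},
    {"fingers": 80, "delta_pos": [0, 0.5, -105], "turn": 0},
    {"fingers": 80, "delta_pos": [0, 0.5, -117], "turn": 0},
    {"fingers": 80, "delta_pos": [0, 0.5, -121], "turn": 0},
    {"fingers": 80, "delta_pos": [0, 0.5, -121], "turn": 0},
    {"fingers": 80, "delta_pos": [0, 0.5, -121], "turn": 0},
  ],
)

```text
time_s: 27.53
position: [0.6556, 0.1222, 0.0695]
tcp_rot: [[1.0, 0.002, -0.002], [0.002, -0.0, 1.0], [0.002, -1.0, -0.0]]
force: [-0.4, -0.0, -0.4]
opening: 0.796
```

Run:
```python
from h import *
s=st();im=capture('wrist');cv2.imwrite('pics/w14.png',im[:,:,::-1])
```

```text
t 27.53 p [0.6556, 0.1222, 0.0695] ang 0.12 F [-0.4, -0.0, -0.4] o 0.796
```

View pics/w14.png

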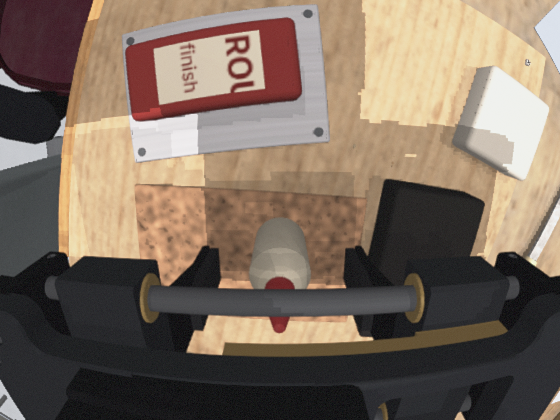

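Call:
jog_arm(
  steps=[
    {"fingers": 50, "delta_pos": [0, 0, -1], "turn": 0},
    {"fingers": 30, "delta_pos": [0, 0, -1], "turn": 0},
    {"fingers": 20, "delta_pos": [0, 0, -1], "turn": 0},
    {"fingers": 20, "delta_pos": [0, 0, -1], "turn": 0},
    {"fingers": 20, "delta_pos": [0, 0, -1], "turn": 0},
    {"fingers": 20, "delta_pos": [0, 0, -1], "turn": 0},
    {"fingers": 20, "delta_pos": [0, 0, -1], "turn": 0},
    {"fingers": 20, "delta_pos": [0, 0, -1], "turn": 0},
    {"fingers": 20, "delta_pos": [0, 0, -1], "turn": 0},
  ],
)

```text
time_s: 28.33
position: [0.6549, 0.1229, 0.0676]
tcp_rot: [[1.0, -0.0, -0.003], [0.003, 0.0, 1.0], [-0.0, -1.0, 0.0]]
force: [-0.6, -0.3, 0.7]
opening: 0.379
```

Call:
jog_arm(
  steps=[
    {"fingers": 20, "delta_pos": [0, 0, 10], "turn": 0},
    {"fingers": 20, "delta_pos": [0, 0, 40], "turn": 0},
    {"fingers": 20, "delta_pos": [0, 0, 75], "turn": 0},
    {"fingers": 20, "delta_pos": [0, 0, 100], "turn": 0},
    {"fingers": 20, "delta_pos": [0, 0, 115], "turn": 0},
    {"fingers": 20, "delta_pos": [-5, -12, 115], "turn": 0},
    {"fingers": 20, "delta_pos": [-17, -42, 115], "turn": 0},
    {"fingers": 20, "delta_pos": [-32, -77, 115], "turn": 0},
    {"fingers": 20, "delta_pos": [-46, -112, 115], "turn": 0},
    {"fingers": 20, "delta_pos": [-61, -147, 115], "turn": 0},
    {"fingers": 20, "delta_pos": [-75, -182, 115], "turn": 0},
    {"fingers": 20, "delta_pos": [-90, -217, 115], "turn": 0},
    {"fingers": 20, "delta_pos": [-104, -250, 115], "turn": 0},
    {"fingers": 20, "delta_pos": [-113.5, -274, 115], "turn": 0},
    {"fingers": 20, "delta_pos": [-113.5, -274, 115], "turn": 0},
    {"fingers": 20, "delta_pos": [-113.5, -274, 95], "turn": 0},
    {"fingers": 20, "delta_pos": [-113.5, -274, 65], "turn": 0},
    {"fingers": 20, "delta_pos": [-113.5, -274, 35], "turn": 0},
    {"fingers": 20, "delta_pos": [-113.5, -274, 15], "turn": 0},
    {"fingers": 20, "delta_pos": [-113.5, -274, 10], "turn": 0},
  ],
)

```text
time_s: 30.0
position: [0.538, -0.1496, 0.0736]
tcp_rot: [[1.0, -0.008, -0.003], [0.003, 0.004, 1.0], [-0.008, -1.0, 0.004]]
force: [0.6, -0.6, -0.8]
opening: 0.374
```

Call:
jog_arm(
  steps=[
    {"fingers": 20, "delta_pos": [0, 0, -5], "turn": 0},
    {"fingers": 20, "delta_pos": [0, 0, -9], "turn": 0},
    {"fingers": 20, "delta_pos": [0, 0, -11], "turn": 0},
    {"fingers": 20, "delta_pos": [0, 0, -11], "turn": 0},
    {"fingers": 20, "delta_pos": [0, 0, -11], "turn": 0},
  ],
)

```text
time_s: 30.42
position: [0.542, -0.1514, 0.0675]
tcp_rot: [[1.0, 0.002, -0.003], [0.003, -0.001, 1.0], [0.002, -1.0, -0.001]]
force: [-0.7, -0.5, -1.0]
opening: 0.377
```

Run:
```python
from h import *
s=st();im=capture('wrist');cv2.imwrite('pics/w15.png',im[:,:,::-1])
```

```text
t 30.42 p [0.542, -0.1514, 0.0675] ang 0.18 F [-0.7, -0.5, -1.0] o 0.377
```

View pics/w15.png

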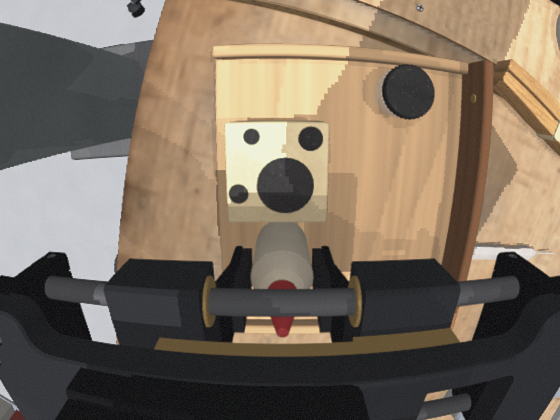

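Call:
jog_arm(
  steps=[
    {"fingers": 20, "delta_pos": [0, 0, -1], "turn": 0},
    {"fingers": 20, "delta_pos": [0, 0, -1.5], "turn": 0},
    {"fingers": 20, "delta_pos": [0, 0, -1.5], "turn": 0},
  ],
)

```text
time_s: 30.72
position: [0.5417, -0.1513, 0.0654]
tcp_rot: [[1.0, 0.001, -0.003], [0.003, -0.0, 1.0], [0.001, -1.0, -0.0]]
force: [-0.3, 0.3, 1.5]
opening: 0.372
```

Contact (1.5 N). Releasing and rising.

Call:
jog_arm(
  steps=[
    {"fingers": 20, "delta_pos": [0, 0, 0], "turn": 0},
    {"fingers": 60, "delta_pos": [0, 0, 0], "turn": 0},
    {"fingers": 80, "delta_pos": [0, 0, 0], "turn": 0},
    {"fingers": 80, "delta_pos": [0, 0, 0], "turn": 0},
    {"fingers": 80, "delta_pos": [0, 0, 0], "turn": 0},
    {"fingers": 80, "delta_pos": [0, 0, 0], "turn": 0},
    {"fingers": 80, "delta_pos": [0, 0, 10], "turn": 0},
    {"fingers": 80, "delta_pos": [0, 0, 40], "turn": 0},
    {"fingers": 80, "delta_pos": [0, 0, 75], "turn": 0},
    {"fingers": 80, "delta_pos": [0, 0, 110], "turn": 0},
    {"fingers": 80, "delta_pos": [0, 0, 145], "turn": 0},
    {"fingers": 80, "delta_pos": [0, 0, 180], "turn": 0},
    {"fingers": 80, "delta_pos": [-3, -2.5, 183], "turn": 0},
    {"fingers": 80, "delta_pos": [-3, -2.5, 183], "turn": 0},
    {"fingers": 80, "delta_pos": [-3, -2.5, 183], "turn": 0},
  ],
)

```text
time_s: 31.97
position: [0.5378, -0.1535, 0.2483]
tcp_rot: [[1.0, -0.0, -0.003], [0.003, 0.0, 1.0], [-0.0, -1.0, 0.0]]
force: [-0.3, 0.9, -0.3]
opening: 0.8
```

Run:
```python
from h import *
import json
s=st();im=capture('wrist');cv2.imwrite('pics/w16.png',im[:,:,::-1])
json.dump({k:np.array(s[k]).tolist() for k in ['position','tcp_rot']},open('s16.json','w'))
cv2.imwrite('pics/w16c.png',cv2.resize(im[75:245,240:410,::-1],(595,595),interpolation=cv2.INTER_CUBIC))
b=capture('scene')[:,:,::-1];cv2.imwrite('pics/s16c.png',cv2.resize(b[150:320,60:330],(792,499),interpolation=cv2.INTER_CUBIC))
capture('top')
print([(t,np.round(r['position'],4).tolist()) for t in ['bar_center','plate_top','punch_block_center','bottle_center'] for c in ['scene','top'] for r in tip_of(t,c)])
```

```text
t 31.97 p [0.5378, -0.1535, 0.2483] ang 0.15 F [-0.3, 0.9, -0.3] o 0.8
[('bar_center', [0.6115, 0.2266, 0.0297]), ('bar_center', [0.6175, 0.2297, 0.0302]), ('bar_center', [0.6173, 0.2238, 0.0116]), ('plate_top', [0.6186, 0.2291, 0.0092]), ('punch_block_center', [0.5392, -0.0985, 0.0289]), ('punch_block_center', [0.5406, -0.1003, 0.0334]), ('bottle_center', [0.6174, 0.2294, 0.0105]), ('bottle_center', [0.5446, -0.1511, 0.0614]), ('bottle_center', [0.404, -0.3986, 0.0476])]
```

View pics/w16c.png

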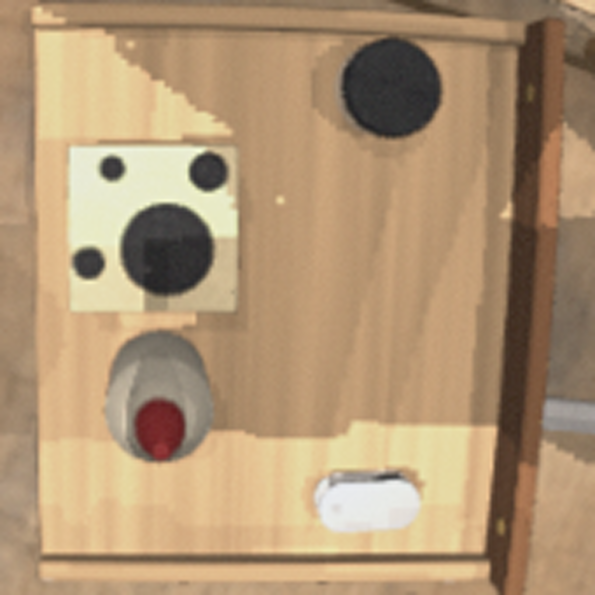

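View pics/s16c.png

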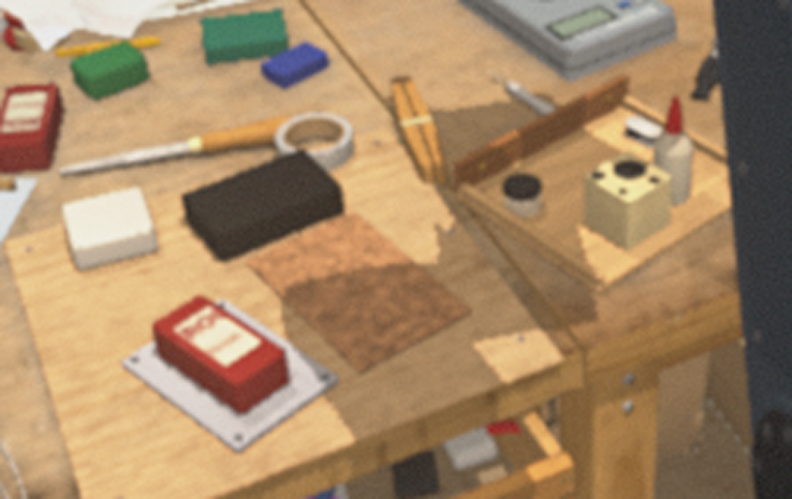

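Run:
```python
from h import *
st();print(hand_in())
```

```text
t 32.52 p [0.5384, -0.1537, 0.2477] ang 0.17 F [-1.1, 0.3, -1.2] o 0.797
the job is handed in; nothing more can be done
None
```

I moved the bottle and then the block to the cork mat. I then laid the bar on the steel plate and put the block and the bottle back. The job was handed in at about 32.5 s; the hand-in gives no verdict.

**Last checks:**
- **Bar:** in the wrist picture it lies about 3 mm from the plate's centre and under 2° from its length.
- **Bottle and block:** both stand upright. Compared with a picture from almost the same spot at the start, they are within about 2 mm of where they stood.
- **Jar and loupe:** in the same pair of pictures they look unmoved.
- **Gripper:** it was open and well clear of everything.

**What disagreed:**
- **Height of the mat and plate:** contact put both about 5 mm higher than if they lay directly on the bench at z = 0. When I first set the bottle down, it pressed with about 21 N. I raised it and set it down again gently.
- **Block weight:** the block put about 9 N on the wrist when lifted, more than I expected.
- **Network reports:** the network sometimes took other things for the bottle, including the green look-alike and, in the last scene picture, apparently the bar. I checked the bottle against the pictures instead.

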